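Open a torch's gas point: fuel first, then the interlocked oxygen

TASK

Turn on the gas for the bench torch at the two-lever gas point: first swing the fuel lever (the one with the flat sleeve) open a quarter turn, towards the robot's side, until it is firmly home against its stop bolt - only then do the interlock discs free the other lever. Then swing the oxygen lever (the one with the ball end) open, also towards the robot's side, until it too is firmly home against its memory stop, wherever that is set, and let go, leaving both levers home against their stops. Find the stops by feel, without leaning hard on them (about 2 kg on the lever is plenty), never force a lever that the interlock holds, and leave the rod pot, the jar and the paddle where they are.

Things in the scene. Friction and masses are not known exactly. Their poses are not given: they have to be found in the camera images.
- valve_stand: Gas point: grey steel base plate 225 x 190 x 8 mm fixed to the bench, two brass quarter-turn ball valves on it, piped in copper. Origin: centre of the plate's underside; x: away from the robot's side to the supply side, y: to the fuel valve (left), z: up. Upright spindles at x 0, y +33 mm (fuel) and y -33 mm (oxygen). Highest point 112 mm. Pipes and nuts stay below 56 mm.
- fuel_lever: Fuel lever, left: steel strip 16 mm wide, 6 thick, ending in a flat black sleeve 22 wide, 12 thick, 55 to 125 mm from the spindle. Origin: spindle axis, mid-height of the lever, 95 mm above the bench; x: to its free end. Shut it points along the stand's +y; it opens anticlockwise from above by 1.57 rad, to the stand's -x. Takes a steady 0.9 N m (8 to 9.5 N at the sleeve); stays where left.
- fuel_grip (a point): Point in the middle of the fuel lever's sleeve, 95 mm from the spindle, at mid-height, where it is pushed or held. Clear below it by at least 40 mm at every opening.
- fuel_quadrant: Fixed slotted steel arc plate round the fuel spindle (radius 44 to 60 mm, top 82 mm above the bench, on two posts) with the fuel stop bolt, 8 mm thick, standing up to 112 mm. Origin: on the fuel spindle, 95 mm above the bench; axes as the stand's. The strip's side meets the bolt 51 mm from the spindle when the lever is fully open. Hard stop.
- oxy_lever: Oxygen lever, right: the same strip, then a round steel rod 12 mm thick (70 to 114 mm from the spindle) and a black ball, 27 mm, at 118. Origin: spindle axis, mid-height of the lever, 95 mm above the bench; x: to its ball. Shut it points along the stand's -y; it opens clockwise from above, towards the stand's -x. Locked until fuel is open. Takes 0.6 N m (6 to 7 N at the rod); stays where left.
- oxy_grip (a point): Point on the axis of the oxygen lever's rod, 90 mm from the spindle, where it is pushed or held. Clear below it by at least 40 mm at every opening.
- oxy_quadrant: Fixed arc plate like the fuel one, round the oxygen spindle. Origin: on that spindle, 95 mm above the bench; axes as the stand's. An 8 mm bolt clamped in its slot, 112 mm high, is the memory stop: it ends the lever's opening somewhere between 0.9 and 1.4 rad, differently each time and not reported: find it by feel (or see it). Hard stop; the lever meets it 51 mm from the spindle.
- rod_pot: Bystander: a steel pot, 84 mm wide at the foot, 110 mm tall, with glass rods up to 200 mm. Origin: centre of its underside.
- paddle: Bystander: a black graphite paddle with a wooden handle lying on the bench, 220 mm long, 45 mm wide, 22 mm high. Origin: under its middle; x towards the blade.
- bead_jar: Bystander: a closed glass jar with a steel lid, 68 mm wide, 85 mm tall. Origin: centre of its underside.
- interlock (a point): Point midway between the spindles where the two steel interlock discs meet, under the levers (discs 36 mm in radius, 66 to 72 mm above the bench, each with a round scallop in its rim). Fuel shut: the oxygen lever has only about 0.1 rad of play. Fuel partly open: the discs bind before oxygen reaches its stop. Fuel within 0.05 rad of fully open: oxygen is free, and once open it holds fuel open.

How it is judged (in metres and radians):
On the way, in this order (a step that is already met when the one before it is completed fails the run):
1. the fuel lever is fully open and pressed home against its stop bolt (contact force between fuel_lever and fuel_quadrant above 3 N and angle between the x axis of fuel_lever and the x axis of valve_stand, either way round below 0.05 rad), for 0.2 s.
2. then the oxygen lever is pressed home against its memory stop (contact force between oxy_lever and oxy_quadrant above 3 N and x of oxy_grip in the frame of valve_stand below -0.06 m), for 0.2 s.
At the end, for the whole second after the job is handed in: Both levers rest, let go and still, against their stop bolts (over 1 N of contact, which the valves' friction keeps once a lever has been pressed home): the fuel lever within 0.05 rad of pointing along the stand, the oxygen lever's grip point at least 60 mm to the stand's -x side (contact force between fuel_lever and fuel_quadrant above 1 N and angle between the x axis of fuel_lever and the x axis of valve_stand, either way round below 0.05 rad and contact force between oxy_lever and oxy_quadrant above 1 N and x of oxy_grip in the frame of valve_stand below -0.06 m and angular speed of each of fuel_lever, oxy_lever below 0.05 rad/s); the robot touches nothing.
It fails at once if the interlock discs are forced against each other (about 14 N at the oxygen lever's rod) (contact force between fuel_lever and oxy_lever above 20 N).
It fails at once if the fuel lever is leant on its stop too hard (about 35 N at the sleeve) (contact force between fuel_lever and fuel_quadrant above 50 N).
It fails at once if the oxygen lever is leant on its stop too hard (about 35 N at the rod) (contact force between oxy_lever and oxy_quadrant above 50 N).
It fails at once if the rod pot, the paddle or the jar is moved by over 30 mm (distance of any of rod_pot, paddle, bead_jar from where it was at the start of the episode above 0.03 m).
It also fails if it takes over 72 s, if anything falls off the work surface, if the arm or the gripper's body presses on something with over 40 N, if the wrist force passes 120 N, or if a joint passes its speed limit or range.

ROBOT

A 6-joint arm with a two-finger parallel gripper is mounted at the origin on the work surface. World frame = base frame: x ahead of the robot, y to its left, z up, the work surface at z = 0. Lengths are in m, angles in degrees, forces in N, time in s.
With the tool pointing down it reaches from about 0.4 to 0.825 m from the base axis. Payload 7 kg.
Tool frame: the origin (TCP) lies midway between the tips of the shut fingers; the grasp point (between the pads) lies ctrl.tcp_to_grasp behind it (ctrl.tcp_to_grasp is the distance from the TCP to the grasp point, in m); z points along the fingers, y is the line along which they close (so a half turn about z gives the same grasp; the last joint's range is limited). The gripper opens to 88 mm and grips with 3 to 60 N. Pads are 19 mm wide; open, the fingers measure 130 mm over their backs; the gripper's body (78 mm by 193 mm) begins 47 mm behind the grasp point.
Start: joints at [79.761, 20.546, 0.682, 0, -70.136, -16.507], TCP at [0.304, 0.603, 0.193] pointing down, gripper open.
Joint ranges: [-176.03, 176.03], [-82.01, 121.73], [-58.28, 71.71], [-173.87, 95.51], [-174.79, -0.11], [-173.66, 173.66]. Speed limits (degrees/s): [136.94, 136.94, 172.46, 180, 180, 180].

INTERFACE

Orientations are given as [roll, pitch, yaw] about the fixed x, y, z axes, in that order (R = Rz(yaw) Ry(pitch) Rx(roll)).
In Python, from plant import ctrl, imaging, close_job gives the robot as it stands.
- The arm moves only by the shell command python3 -m crank 'ROWS'. ROWS is JSON, a list of rows, each a list of 3 entries, a list of its own where there are three numbers: the shift along the world's x, y, z in m, then the turn, a rotation vector about the world's x, y, z in degrees, then the opening, from -1 (shut) to 1 (fully open), so that 0 is half open. A call has 1 to 12 rows; each row shifts and turns the commanded pose from where the row before left it; what a row does not reach is not made up. A row lasts 1/10 s, in which the tool goes at most 50 mm and 8.59 degrees, less where a joint would pass 70% of its speed; a pose out of reach is approached as far as the arm can. A call is refused whole if a number of a shift passes 0.05 or a number of a turn 8.59, either way. A call with a gripper value outside its range is refused whole. The fingers move at their own pace and stop on an object; the grip force is fixed at half the most. Time passes only in rows, so rows that do not move let the fingers close. It gives the time, the measured TCP pose, the force, the opening and the grip force at its end, in the units of the state.
- ctrl.get_obs(): the state, without advancing time (a new reading comes with each control period).
- imaging.snapshot(name): name is "side" or "top"; returns (picture, depth): 400x640x3 uint8, blue, green, red; 400x640 float32, m along the optical axis (not along the pixel's ray), 0 where there is no reading.
- imaging.camera_model(name): a dict with "mtx" (3x3 intrinsics, pixels), "R" (3x3) and "t" (3): a world point X has camera coordinates R X + t. Camera axes: x right, y down, z forward; pixel columns grow to the right and rows downward; lengths in m; the calibration is good to about 2 mm. A picture is of the moment at which its call begins. camera_model takes no time and is no camera call.
- close_job(): hands the job in; it is judged then, once.
The state is a dict: "clock": time; "joint_pos": joint angles; "qvel": joint speeds; "tau": joint torques, N m; "tool_pos": TCP position; "orientation": TCP orientation; "force": force on the tool from outside, world axes, zero at the start; "moment": the same for the moment, N m; "opening": finger opening in m; "gripper_force": force on a finger pad.
Only numpy, scipy, OpenCV 4.12 (cv2) and the standard library are available. Lean on these libraries where they do the work, as an engineer would, in place of code of your own. Each camera call takes 0.05 s, during which the arm holds its last target. There are 200 camera calls.

## Working session

There is one attempt and no reset: what is moved stays moved. The work goes in short steps, Python scripts to look and compute and a shell command to move; the robot and the scene stay as the last step left them, time stands still between calls to the robot, and variables do not carry over. Pictures are saved under pics/ and viewed, at most 10 in all, crops included, and the job is handed in when it is done.

```bash
ls; mkdir -p pics; python3 - <<'E'
from plant import ctrl, imaging
import cv2,numpy as np
for n in("top","side"):
    p,d=imaging.snapshot(n); cv2.imwrite(f"pics/{n}0.png",p); np.save(f"pics/{n}0.npy",d)
    m=imaging.camera_model(n); print(n,m)
print(ctrl.get_obs(),ctrl.tcp_to_grasp)
E
```

```text
pics
top {'mtx': array([[395.17984894,   0.        , 325.31446952],
       [  0.        , 395.17984894, 194.85343992],
       [  0.        ,   0.        ,   1.        ]]), 'R': array([[-0.01994416, -0.99979496, -0.0035027 ],
       [-0.99496376,  0.02019175, -0.09818053],
       [ 0.09823113,  0.00152693, -0.99516246]]), 't': array([-0.00926698,  0.53518557,  0.96083711])}
side {'mtx': array([[368.87655365,   0.        , 314.57431818],
       [  0.        , 368.87655365, 199.88816515],
       [  0.        ,   0.        ,   1.        ]]), 'R': array([[-0.95117058, -0.3084246 , -0.01219827],
       [-0.2327425 ,  0.74260665, -0.6279859 ],
       [ 0.20274482, -0.59448265, -0.77812911]]), 't': array([0.48033694, 0.16247276, 0.81891918])}
{'clock': 0.1, 'joint_pos': array([ 7.97617266e+01,  2.05886391e+01,  6.38938820e-01, -1.65054349e-02,
       -7.01365797e+01, -1.65072632e+01]), 'qvel': array([ 0.02576037, -0.0306618 ,  0.03022464,  0.05072662, -0.02775676,
       -0.00668786]), 'tau': array([-1.00160381e-03, -5.84161270e+01,  2.93750703e+01,  7.01549783e+00,
        1.01423910e-02, -4.85860551e-05]), 'tool_pos': array([0.30358162, 0.60232936, 0.19190489]), 'orientation': array([ 1.79912867e+02, -9.64001465e-03, -2.67511492e+01]), 'force': array([ 1.21935403, -0.13725764,  0.54994618]), 'moment': array([-0.03288469, -0.01977452,  0.0261325 ]), 'gripper_force': 0.0, 'opening': 0.0873587085230178} 0.0188
```

View pics/top0.png

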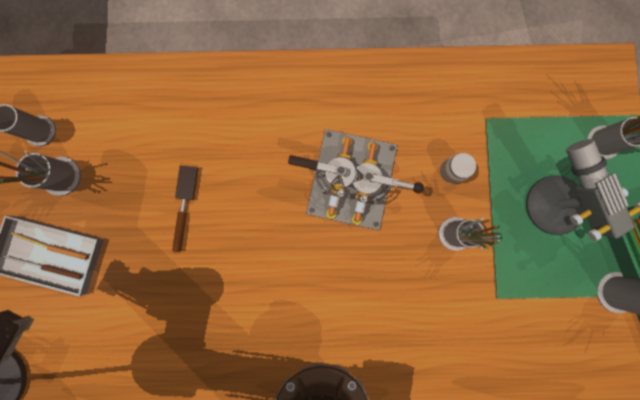

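View pics/side0.png

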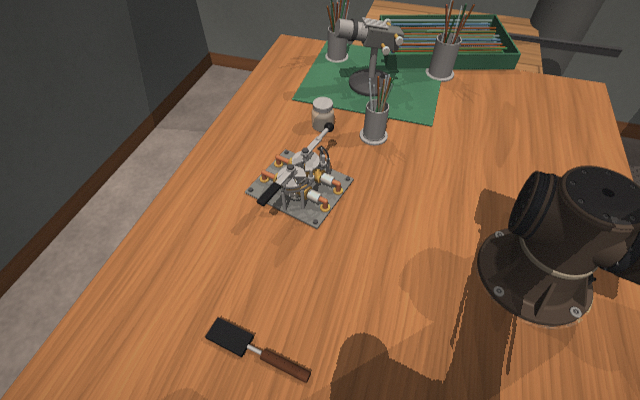

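The top view shows the stand at about (352,180), fuel sleeve at (303,162), oxygen ball at (418,188), jar at (460,168), pot at (462,233) and paddle at (185,208). I'll zoom in on the stand.

```bash
cat > h.py <<'E'
import numpy as np
from plant import ctrl, imaging
def ray(n,u,v,z):
    m=imaging.camera_model(n); R,t=m["R"],m["t"]
    c=-R.T@t; d=R.T@np.linalg.inv(m["mtx"])@[u,v,1]
    return c+d*(z-c[2])/d[2]
def px(n,X):
    m=imaging.camera_model(n); c=m["mtx"]@(m["R"]@X+m["t"]); return c[:2]/c[2]
E
python3 - <<'E'
import cv2,numpy as np
from h import *
p=cv2.imread("pics/top0.png")
c=cv2.resize(p[120:240,280:440],None,fx=5,fy=5,interpolation=cv2.INTER_CUBIC); cv2.imwrite("pics/topz.png",c)
for nm,u,v,z in [("sleeve end",289,160,.095),("ball",418.5,188,.095),("plate ctr",352,180,.008),("jar",460,165,.085),("pot",456,233,.11),("paddle",185,208,.02)]:
    print(nm,ray("top",u,v,z).round(3))
E
```

```text
sleeve end [0.612 0.063 0.095]
ball [ 0.54  -0.237  0.095]
plate ctr [ 0.573 -0.089  0.008]
jar [ 0.594 -0.34   0.085]
pot [ 0.434 -0.314  0.11 ]
paddle [0.51  0.333 0.02 ]
```

View pics/topz.png

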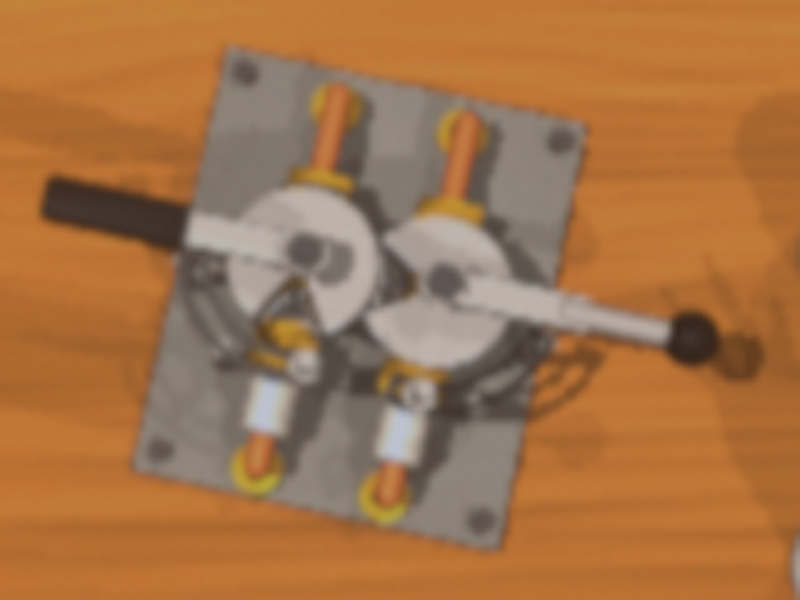

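The zoom shows the plate corners at about (326,129), (398,145), (380,230) and (307,214). Spindles are at (341,170) and (369,176), and the bolt heads at about (340,193) and (364,199).

```bash
python3 - <<'E'
import cv2,numpy as np
from h import *
C=[ray("top",280+u/5,120+v/5,.008)for u,v in[(230,47),(588,125),(502,550),(135,470)]]
ctr=np.mean(C,0);x=(C[0]+C[1]-C[2]-C[3])[:2];x/=np.linalg.norm(x);y=np.array([-x[1],x[0]])
yy=(C[0]+C[3]-C[1]-C[2])[:2]
print(ctr.round(4),"yaw",np.degrees(np.arctan2(x[1],x[0])),np.degrees(np.arctan2(-yy[0],yy[1])), np.linalg.norm(C[0]-C[1]),np.linalg.norm(C[1]-C[2]))
for nm,u,v,z in[("fs",305,250,.1),("os",445,282,.1),("fb",303,365,.112),("ob",418,395,.112),("ball",692,337,.095),("sleeve_end",45,198,.095)]:
    w=ray("top",280+u/5,120+v/5,z); d=(w-ctr)[:2]; print(nm,w.round(3),"stand",(d@x).round(4),(d@y).round(4))
def S(a,b): return (ctr[:2]+a*x+b*y).round(4)
print("x",x,"y",y)
for a in np.radians([0,20,45,70,90]): print("fuelgrip",np.degrees(a).round(),S(-.095*np.sin(a),.033+.095*np.cos(a)),"oxygrip",S(-.09*np.sin(a),-.033-.09*np.cos(a)))
E
```

```text
[ 0.5756 -0.0909  0.008 ] yaw -13.462661497162777 -13.589280910214967 0.1889100773338309 0.22308172405111681
fs [ 0.585 -0.058  0.1  ] stand 0.0013 0.0344
os [ 0.569 -0.122  0.1  ] stand 0.0005 -0.0322
fb [ 0.53  -0.055  0.112] stand -0.0527 0.0242
ob [ 0.515 -0.107  0.112] stand -0.055 -0.0299
ball [ 0.541 -0.237  0.095] stand 0.0005 -0.1501
sleeve_end [0.613 0.063 0.095] stand 0.0003 0.1587
x [ 0.97252185 -0.23281164] y [0.23281164 0.97252185]
fuelgrip 0.0 [0.6054 0.0336] oxygrip [ 0.547  -0.2105]
fuelgrip 20.0 [0.5725 0.0356] oxygrip [ 0.5183 -0.1981]
fuelgrip 45.0 [0.5336 0.0222] oxygrip [ 0.4912 -0.1701]
fuelgrip 70.0 [ 0.504  -0.0064] oxygrip [ 0.4785 -0.1332]
fuelgrip 90.0 [ 0.4909 -0.0367] oxygrip [ 0.4804 -0.102 ]
```

```bash
python3 -m crank '[[[0.025,-0.0415,0],[0,0,-8.5],-1],[[0.025,-0.0415,0],[0,0,-8.5],-1],[[0.025,-0.0415,0],[0,0,-8.5],-1],[[0.025,-0.0415,0],[0,0,-8.5],-1],[[0.025,-0.0415,0],[0,0,-8.5],-1],[[0.025,-0.0415,0],[0,0,-8.5],-1],[[0.025,-0.0415,0],[0,0,-8.5],-1],[[0.025,-0.0415,0],[0,0,-8.5],-1],[[0.025,-0.0415,0],[0,0,-8.5],-1],[[0.025,-0.0415,0],[0,0,0],-1],[[0.025,-0.0415,0],[0,0,0],-1],[[0.025,-0.0415,0],[0,0,0],-1]]'
```

```text
clock: 1.3
tool_pos: [0.6043, 0.1029, 0.1926]
orientation: [180.0, -0.0, -103.2]
force: [0.4, 1.0, -0.5]
opening: 0.0014
gripper_force: 0.0
```

Now to (0.658, 0.022), then down to 0.075.

```bash
python3 -m crank '[[[0.027,-0.0405,0],[0,0,0],-1],[[0.027,-0.0405,0],[0,0,0],-1],[[0,0,-0.04],[0,0,0],-1],[[0,0,-0.04],[0,0,0],-1],[[0,0,-0.035],[0,0,0],-1],[[0,0,0],[0,0,0],-1],[[0,0,0],[0,0,0],-1]]'; python3 - <<'E'
from h import *
import cv2
p,d=imaging.snapshot("side"); cv2.imwrite("pics/s1.png",cv2.resize(p[60:260,180:420],None,fx=3,fy=3))
E
```

```text
clock: 2.0
tool_pos: [0.6578, 0.0236, 0.078]
orientation: [180.0, -0.1, -103.2]
force: [1.1, -0.0, 0.6]
opening: 0.0007
gripper_force: 0.0
```

View pics/s1.png

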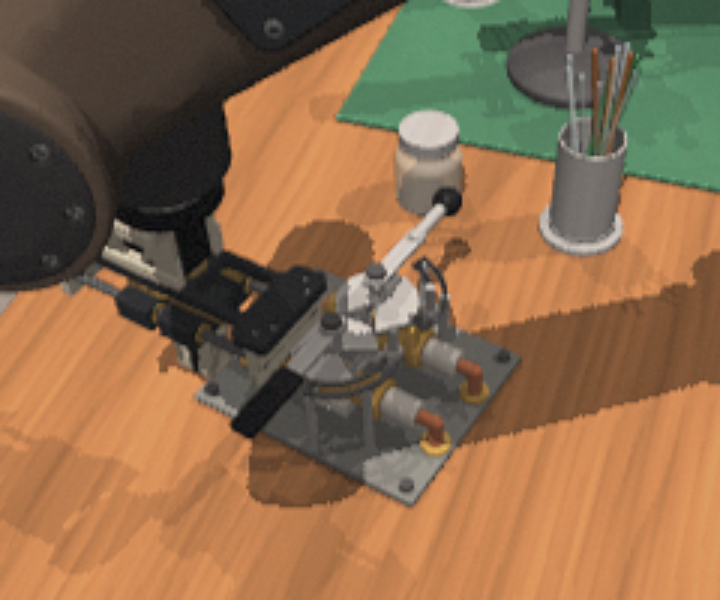

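```bash
python3 -m crank '[[[-0.015,0.0036,0],[0,0,0],-1],[[-0.005,0.0012,0],[0,0,0],-1],[[-0.005,0.0012,0],[0,0,0],-1],[[0,0,0],[0,0,0],-1]]'
```

```text
clock: 2.45
tool_pos: [0.6331, 0.0302, 0.0793]
orientation: [-179.9, 0.1, -103.2]
force: [0.2, 0.8, 0.3]
opening: 0.0006
gripper_force: 0.0
```

```bash
python3 -m crank '[[[-0.005,0.0012,-0.002],[0,0,0],-1],[[-0.003,0.0007,-0.002],[0,0,0],-1],[[0,0,0],[0,0,0],-1]]';python3 -m crank '[[[-0.003,0.0007,0],[0,0,0],-1],[[-0.003,0.0007,0],[0,0,0],-1],[[0,0,0],[0,0,0],-1]]'
```

```text
clock: 2.75
tool_pos: [0.6241, 0.0316, 0.0733]
orientation: [179.9, -0.0, -103.2]
force: [0.5, -0.6, -1.3]
opening: 0.0005
gripper_force: 0.0
clock: 3.05
tool_pos: [0.6184, 0.0331, 0.0737]
orientation: [180.0, -0.0, -103.2]
force: [-0.8, 0.1, -0.3]
opening: 0.0005
gripper_force: 0.0
```

```bash
python3 -m crank '[[[-0.003,0.0007,0],[0,0,0],-1],[[-0.003,0.0007,0],[0,0,0],-1],[[0,0,0],[0,0,0],-1]]'; python3 - <<'E'
from h import *
import cv2
p,d=imaging.snapshot("side"); cv2.imwrite("pics/s2.png",cv2.resize(p[100:240,210:360],None,fx=4,fy=4))
E
```

```text
clock: 3.35
tool_pos: [0.6124, 0.0345, 0.0738]
orientation: [180.0, 0.0, -103.2]
force: [0.3, 0.3, -0.7]
opening: 0.0006
gripper_force: 0.0
```

View pics/s2.png

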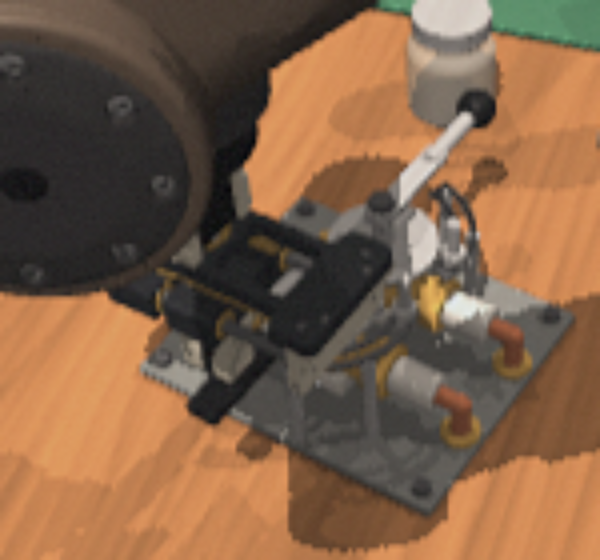

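The sleeve end is unmoved at side (262,201), and a light finger block shows next to it at about (268,190). I'll check this against the projections.

```bash
python3 - <<'E'
from h import *
import cv2
o=ctrl.get_obs(); t=o["tool_pos"]
f=lambda X:((px("side",np.array(X))-[210,100])*4).round()
print("tcp",f(t),"grasp",f(t+[0,0,.0188]),"grip",f([.6054,.0336,.095]),"sleeve end",f([.6124,.063,.095]),o["tool_pos"],o["force"])
print(ray("side",210+207/4,100+405/4,.095))
p,d=imaging.snapshot("top"); print(px("top",np.array([.6,.03,.095]))); cv2.imwrite("pics/t2.png",cv2.resize(p[120:240,270:430],None,fx=5,fy=5))
E
```

```text
tcp [224. 398.] grasp [220. 378.] grip [232. 377.] sleeve end [201. 412.] [0.61262619 0.03452507 0.07385745] [-0.15253918  0.72898281 -0.02402685]
[0.61093188 0.05717418 0.095     ]
[303.29359107 164.737463  ]
```

View pics/t2.png

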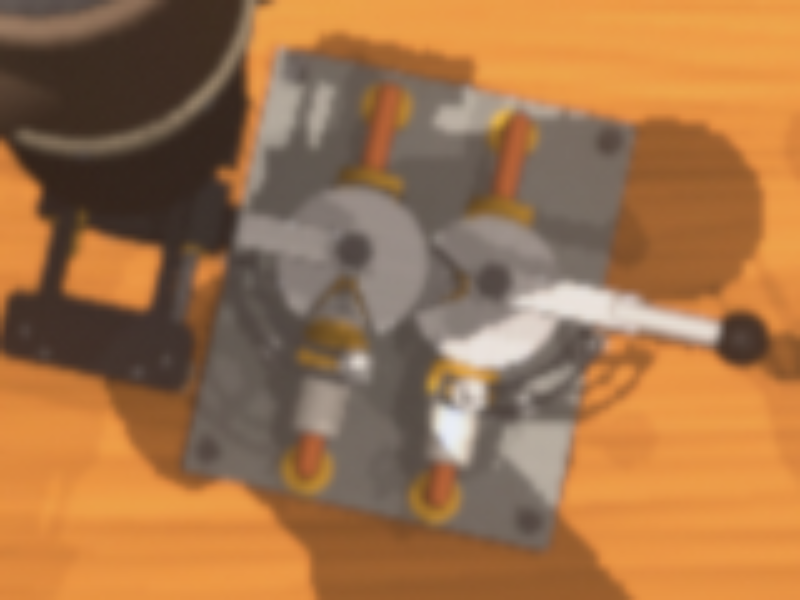

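The finger sits just behind the sleeve and the lever is unmoved. I'll keep closing in small steps.

```bash
python3 -m crank '[[[-0.003,0.0007,0],[0,0,0],-1],[[0,0,0],[0,0,0],-1]]'; python3 -m crank '[[[-0.003,0.0007,0],[0,0,0],-1],[[0,0,0],[0,0,0],-1]]';python3 -m crank '[[[-0.003,0.0007,0],[0,0,0],-1],[[0,0,0],[0,0,0],-1]]'
```

```text
clock: 3.65
tool_pos: [0.6094, 0.0352, 0.0737]
orientation: [180.0, -0.0, -103.3]
force: [0.3, -0.7, -0.1]
opening: 0.0006
gripper_force: 0.0
clock: 3.85
tool_pos: [0.6064, 0.0359, 0.0737]
orientation: [180.0, -0.0, -103.2]
force: [-1.2, 0.3, 0.0]
opening: 0.0008
gripper_force: 0.0
clock: 4.05
tool_pos: [0.6034, 0.0366, 0.0738]
orientation: [180.0, -0.0, -103.2]
force: [-0.2, 0.8, -0.8]
opening: 0.0002
gripper_force: 0.0
```

```bash
python3 - <<'E'
from h import *
import cv2
p,d=imaging.snapshot("side"); cv2.imwrite("pics/s3.png",cv2.resize(p[150:220,240:320],None,fx=8,fy=8,interpolation=cv2.INTER_CUBIC))
m=imaging.camera_model("side"); K,R,t=m["mtx"],m["R"],m["t"]
d0=np.load("pics/side0.npy")
def pt(D,u,v):
    return (R.T@(np.linalg.inv(K)@[u,v,1]*D[v,u]-t)).round(3)
for u,v in [(263,199),(266,195),(270,191),(274,187)]: print("before",u,v,p[v,u],pt(d0,u,v),"now",pt(d,u,v))
for u,v in [(262,192),(264,188),(266,190),(268,186)]: print(u,v,p[v,u],pt(d,u,v))
E
```

```text
before 263 199 [37 36 38] [0.608 0.054 0.1  ] now [0.608 0.055 0.101]
before 266 195 [41 44 45] [0.606 0.042 0.101] now [0.606 0.042 0.101]
before 270 191 [ 86  96 105] [0.602 0.028 0.101] now [0.589 0.05  0.131]
before 274 187 [70 77 83] [0.597 0.015 0.103] now [0.585 0.037 0.131]
262 192 [116 133 143] [0.613 0.045 0.113]
264 188 [34 36 37] [0.606 0.046 0.13 ]
266 190 [40 45 48] [0.6   0.048 0.127]
268 186 [30 51 63] [0.578 0.075 0.178]
```

View pics/s3.png

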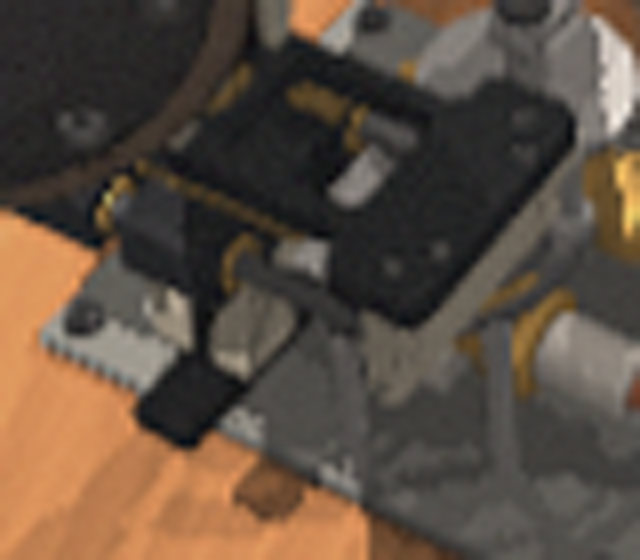

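The crop shows two light finger blocks at side pixels (261,189) and (270,191) with a dark part between them. The sleeve end is at (264,201). I'll read the depth across the fingers.

```bash
python3 - <<'E'
from h import *
p,d=imaging.snapshot("side")
m=imaging.camera_model("side"); K,R,t=m["mtx"],m["R"],m["t"]
Ki=np.linalg.inv(K)
for v in range(186,202,2):
    print(v,[ (u,)+tuple((1000*(R.T@(Ki@[u,v,1]*d[v,u]-t))).astype(int)) for u in range(258,286,3)])
o=ctrl.get_obs(); print(o["tool_pos"],o["orientation"],o["force"],o["clock"])
E
```

```text
186 [(258, np.int64(678), np.int64(-49), np.int64(7)), (261, np.int64(612), np.int64(45), np.int64(133)), (264, np.int64(584), np.int64(80), np.int64(182)), (267, np.int64(578), np.int64(78), np.int64(182)), (270, np.int64(586), np.int64(52), np.int64(150)), (273, np.int64(584), np.int64(42), np.int64(140)), (276, np.int64(557), np.int64(79), np.int64(190)), (279, np.int64(551), np.int64(79), np.int64(192)), (282, np.int64(538), np.int64(91), np.int64(210)), (285, np.int64(530), np.int64(94), np.int64(215))]
188 [(258, np.int64(675), np.int64(-42), np.int64(8)), (261, np.int64(613), np.int64(45), np.int64(126)), (264, np.int64(604), np.int64(47), np.int64(131)), (267, np.int64(577), np.int64(81), np.int64(179)), (270, np.int64(587), np.int64(51), np.int64(142)), (273, np.int64(587), np.int64(39), np.int64(129)), (276, np.int64(584), np.int64(29), np.int64(119)), (279, np.int64(551), np.int64(80), np.int64(187)), (282, np.int64(544), np.int64(80), np.int64(190)), (285, np.int64(532), np.int64(92), np.int64(207))]
190 [(258, np.int64(673), np.int64(-35), np.int64(8)), (261, np.int64(61
[... 2402 characters left out ...]
4(4), np.int64(54)), (285, np.int64(594), np.int64(-30), np.int64(9))]
200 [(258, np.int64(618), np.int64(59), np.int64(99)), (261, np.int64(611), np.int64(58), np.int64(101)), (264, np.int64(605), np.int64(55), np.int64(100)), (267, np.int64(599), np.int64(52), np.int64(98)), (270, np.int64(630), np.int64(-14), np.int64(7)), (273, np.int64(622), np.int64(-16), np.int64(7)), (276, np.int64(614), np.int64(-17), np.int64(9)), (279, np.int64(608), np.int64(-22), np.int64(6)), (282, np.int64(585), np.int64(6), np.int64(48)), (285, np.int64(579), np.int64(1), np.int64(44))]
[0.60374204 0.03660682 0.07383887] [-1.79995273e+02  2.48765776e-03 -1.03237572e+02] [0.12227111 0.21602148 0.61340695] 4.15
```

The depth shows the finger faces ending at about z = 0.11, above the sleeve top at 0.101, yet the reported TCP is at 0.074. I'll move clear to the left and see where the tips really are.

```bash
python3 -m crank '[[[0,0,0.04],[0,0,0],-1],[[0,0.04,0],[0,0,0],-1],[[0,0.04,0],[0,0,0],-1],[[0,0,0],[0,0,0],-1],[[0,0,0],[0,0,0],-1]]'; python3 - <<'E'
from h import *
import cv2
o=ctrl.get_obs(); t=o["tool_pos"]; q=px("side",t); print(t,o["force"],q)
p,d=imaging.snapshot("side"); u0,v0=q.astype(int)-[40,50]
c=cv2.resize(p[v0:v0+80,u0:u0+90],None,fx=6,fy=6,interpolation=cv2.INTER_CUBIC)
cv2.drawMarker(c,tuple(int(a) for a in (q-[u0,v0])*6),(0,0,255)); cv2.imwrite("pics/s4.png",c); print(u0,v0)
E
```

```text
clock: 4.65
tool_pos: [0.6036, 0.1174, 0.1136]
orientation: [180.0, -0.0, -103.1]
force: [0.4, 0.9, -0.2]
opening: 0.0001
gripper_force: 0.0
[0.60364235 0.11744425 0.11364748] [ 0.37153366  0.85174938 -0.15745079] [252.65680394 217.70674413]
212 167
```

View pics/s4.png

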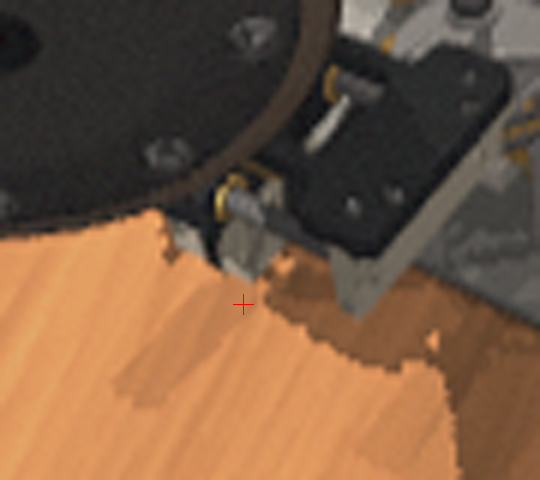

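The finger tips end at about side (251,213), roughly 5 px above the reported TCP marker at (253,218). I'll measure the lowest finger point from depth.

```bash
python3 - <<'E'
from h import *
for n in("side",):
    p,d=imaging.snapshot(n)
    m=imaging.camera_model(n); K,R,t=m["mtx"],m["R"],m["t"]; Ki=np.linalg.inv(K)
    v,u=np.mgrid[195:222,236:268]; P=(np.stack([u,v,np.ones_like(u)],-1)@Ki.T*d[195:222,236:268,None]-t)@R
    P=P.reshape(-1,3); T=ctrl.get_obs()["tool_pos"]
    q=P[(P[:,2]>.06)&(P[:,2]<.2)&(np.abs(P[:,:2]-T[:2]).max(1)<.03)]
    q=q[q[:,2].argsort()]; print(len(q),(q[:14]*1000).round(),T)
E
```

```text
120 [[605. 125. 149.]
 [597. 128. 150.]
 [607. 126. 150.]
 [602. 127. 150.]
 [588. 118. 151.]
 [585. 113. 152.]
 [607. 125. 153.]
 [586. 116. 153.]
 [591. 131. 153.]
 [589. 126. 154.]
 [613. 125. 154.]
 [618. 124. 154.]
 [586. 112. 154.]
 [593. 130. 154.]] [0.60356969 0.11612161 0.11354591]
```

The tips are about 27 to 33 mm above the reported TCP, so the fingers were gliding over the sleeve. I'll go back to the supply side of the lever and run about 25 mm lower.

```bash
python3 -m crank '[[[0.027,-0.03,0],[0,0,0],-1],[[0.027,-0.032,0],[0,0,0],-1],[[0,-0.032,0],[0,0,0],-1],[[0,0,-0.03],[0,0,0],-1],[[0,0,-0.03],[0,0,0],-1],[[0,0,0],[0,0,0],-1]]'; python3 -m crank '[[[-0.01,0.0024,0],[0,0,0],-1],[[-0.005,0.0012,0],[0,0,0],-1],[[0,0,0],[0,0,0],-1]]'; python3 -m crank '[[[-0.005,0.0012,0],[0,0,0],-1],[[-0.003,0.0007,0],[0,0,0],-1],[[0,0,0],[0,0,0],-1]]';python3 -m crank '[[[-0.003,0.0007,0],[0,0,0],-1],[[-0.003,0.0007,0],[0,0,0],-1],[[0,0,0],[0,0,0],-1]]'
```

```text
clock: 5.35
tool_pos: [0.6544, 0.0203, 0.0494]
orientation: [179.6, -0.2, -103.4]
force: [-0.2, -0.0, -0.9]
opening: 0.0001
gripper_force: 0.0
clock: 5.65
tool_pos: [0.6429, 0.0267, 0.0558]
orientation: [-179.9, 0.1, -103.2]
force: [-0.3, 0.4, 1.1]
opening: 0.0006
gripper_force: 0.0
clock: 5.95
tool_pos: [0.6345, 0.0284, 0.0543]
orientation: [-180.0, 0.0, -103.2]
force: [0.2, -0.4, 0.5]
opening: 0.0004
gripper_force: 0.0
clock: 6.25
tool_pos: [0.6312, 0.0295, 0.0543]
orientation: [-179.8, 0.1, -103.2]
force: [7.5, -2.2, -2.7]
opening: 0.0004
gripper_force: 3.8
```

Contact at TCP (0.631, 0.030), with about 7.5 N. Next I'll work out the arc increments.

```bash
python3 - <<'E'
import numpy as np
r=np.array([.0479,.0883]);c=lambda a:np.array([[np.cos(a),-np.sin(a)],[np.sin(a),np.cos(a)]])@r
for k in range(0,18): print(k,(c(np.radians(5*k+5))-c(np.radians(5*k))).round(4), (c(np.radians(5*k+5))+[.5833,-.0588]).round(3))
E
```

```text
0 [-0.0079  0.0038] [0.623 0.033]
1 [-0.0082  0.0031] [0.615 0.036]
2 [-0.0084  0.0024] [0.607 0.039]
3 [-0.0086  0.0017] [0.598 0.041]
4 [-0.0087  0.0009] [0.589 0.041]
5 [-0.0088  0.0001] [0.581 0.042]
6 [-0.0087 -0.0006] [0.572 0.041]
7 [-0.0087 -0.0014] [0.563 0.04 ]
8 [-0.0085 -0.0021] [0.555 0.038]
9 [-0.0083 -0.0029] [0.546 0.035]
10 [-0.008  -0.0036] [0.538 0.031]
11 [-0.0077 -0.0043] [0.531 0.027]
12 [-0.0073 -0.0049] [0.524 0.022]
13 [-0.0068 -0.0055] [0.517 0.016]
14 [-0.0063 -0.0061] [0.51 0.01]
15 [-0.0057 -0.0066] [0.505 0.004]
16 [-0.0051 -0.0071] [ 0.5   -0.003]
17 [-0.0045 -0.0075] [ 0.495 -0.011]
```

```bash
python3 -m crank '[[[-0.008,0.004,0],[0,0,5],-1],[[-0.008,0.003,0],[0,0,5],-1],[[-0.0085,0.0025,0],[0,0,5],-1],[[-0.0085,0.0015,0],[0,0,5],-1],[[-0.0085,0.001,0],[0,0,5],-1],[[-0.009,0,0],[0,0,5],-1]]'; python3 -m crank '[[[-0.0085,-0.0005,0],[0,0,5],-1],[[-0.0085,-0.0015,0],[0,0,5],-1],[[-0.0085,-0.002,0],[0,0,5],-1],[[-0.0085,-0.003,0],[0,0,5],-1],[[-0.008,-0.0035,0],[0,0,5],-1]]'
```

```text
clock: 6.85
tool_pos: [0.5824, 0.042, 0.0549]
orientation: [-179.6, -0.1, -73.0]
force: [12.5, -3.9, -4.0]
opening: 0.0008
gripper_force: 5.3
clock: 7.35
tool_pos: [0.5413, 0.0326, 0.0555]
orientation: [-179.5, -0.3, -47.9]
force: [12.4, 1.7, -3.6]
opening: 0.0002
gripper_force: 5.0
```

```bash
python3 -m crank '[[[-0.0075,-0.0045,0],[0,0,5],-1],[[-0.0075,-0.005,0],[0,0,5],-1],[[-0.007,-0.0055,0],[0,0,5],-1],[[-0.003,-0.003,0],[0,0,2.5],-1],[[0,0,0],[0,0,0],-1]]'
```

```text
clock: 7.85
tool_pos: [0.5156, 0.0147, 0.0555]
orientation: [-179.6, -0.3, -30.6]
force: [7.1, 3.1, -0.2]
opening: 0.0006
gripper_force: 3.3
```

```bash
python3 -m crank '[[[-0.003,-0.003,0],[0,0,2.5],-1],[[-0.003,-0.003,0],[0,0,2.5],-1],[[-0.003,-0.0035,0],[0,0,2.5],-1],[[-0.0025,-0.0035,0],[0,0,2.5],-1],[[0,0,0],[0,0,0],-1]]'; python3 -m crank '[[[-0.001,-0.0014,0],[0,0,1],-1],[[0,0,0],[0,0,0],-1]]'
```

```text
clock: 8.35
tool_pos: [0.5043, 0.0019, 0.0555]
orientation: [-179.7, -0.4, -20.6]
force: [7.3, 4.9, -0.8]
opening: 0.0004
gripper_force: 3.7
clock: 8.55
tool_pos: [0.5035, 0.0008, 0.0555]
orientation: [-179.7, -0.4, -19.6]
force: [7.3, 6.5, -0.8]
opening: 0.0004
gripper_force: 4.0
```

```bash
for i in 1 2; do python3 -m crank '[[[-0.0008,-0.0016,0],[0,0,1],-1],[[-0.0008,-0.0016,0],[0,0,1],-1],[[0,0,0],[0,0,0],-1]]'|grep -E "pos|force:"; done;  python3 -m crank '[[[-0.0007,-0.0017,0],[0,0,1],-1],[[0,0,0],[0,0,0],-1]]'
```

```text
tool_pos: [0.5014, -0.0024, 0.0554]
force: [6.2, 6.9, 1.4]
gripper_force: 4.2
tool_pos: [0.4995, -0.0056, 0.0553]
force: [4.1, 6.8, 2.3]
gripper_force: 4.4
clock: 9.35
tool_pos: [0.4985, -0.0073, 0.0553]
orientation: [-179.7, -0.3, -14.6]
force: [4.1, 7.6, 2.6]
opening: 0.0005
gripper_force: 4.5
```

```bash
python3 -m crank '[[[-0.0003,-0.001,0],[0,0,0.5],-1],[[0,0,0],[0,0,0],-1]]'|grep -E "pos|force:";  python3 -m crank '[[[-0.0003,-0.001,0],[0,0,0.5],-1],[[0,0,0],[0,0,0],-1]]'|grep -E "pos|force:";  python3 -m crank '[[[-0.0003,-0.001,0],[0,0,0.5],-1],[[0,0,0],[0,0,0],-1]]'|grep -E "pos|force:"
```

```text
tool_pos: [0.4982, -0.008, 0.0553]
force: [2.8, 11.1, 3.5]
gripper_force: 5.5
tool_pos: [0.4979, -0.0084, 0.0553]
force: [2.2, 14.8, 5.1]
gripper_force: 7.3
tool_pos: [0.4977, -0.0087, 0.0553]
force: [0.2, 19.1, 4.7]
gripper_force: 9.1
```

Force climbed to 19 N with no further motion, so the fuel lever is home on its bolt. I'll hold briefly, back off, lift and travel to the oxygen lever.

```bash
python3 -m crank '[[[0,0,0],[0,0,0],-1],[[0,0,0],[0,0,0],-1],[[0,0,0],[0,0,0],-1]]'; python3 -m crank '[[[0.0005,0.002,0],[0,0,0],-1],[[0.0015,0.006,0],[0,0,0],-1],[[0.003,0.012,0],[0,0,0],-1],[[0,0,0],[0,0,0],-1],[[0,0,0.04],[0,0,0],-1],[[0,0,0.045],[0,0,0],-1],[[0,0,0],[0,0,0],-1]]'
```

```text
clock: 10.25
tool_pos: [0.4977, -0.0087, 0.0553]
orientation: [-179.6, -0.3, -13.2]
force: [0.4, 18.9, 5.8]
opening: 0.0004
gripper_force: 9.0
clock: 10.95
tool_pos: [0.5025, 0.0083, 0.1443]
orientation: [-179.8, -0.5, -13.2]
force: [-0.1, 0.5, -0.5]
opening: 0.0005
gripper_force: 0.0
```

```bash
python3 -m crank '[[[0.008,-0.021,0],[0,0,-8.2],-1],[[0.008,-0.021,0],[0,0,-8.2],-1],[[0.008,-0.021,0],[0,0,-8.2],-1],[[0.008,-0.021,0],[0,0,-8.2],-1],[[0.008,-0.021,0],[0,0,-8.2],-1],[[0.008,-0.021,0],[0,0,-8.2],-1],[[0.008,-0.021,0],[0,0,-8.2],-1],[[0.008,-0.021,0],[0,0,-8.2],-1],[[0.008,-0.021,0],[0,0,-8.2],-1],[[0.008,-0.021,0],[0,0,-8.2],-1],[[0.008,-0.021,0],[0,0,-8.2],-1],[[0,0,0],[0,0,0],-1]]'; python3 - <<'E'
from h import *
import cv2
p,d=imaging.snapshot("top"); cv2.imwrite("pics/t5.png",cv2.resize(p[120:250,280:440],None,fx=4,fy=4))
E
```

```text
clock: 12.15
tool_pos: [0.587, -0.2255, 0.1377]
orientation: [179.9, -0.0, -103.8]
force: [-0.6, 0.3, -0.5]
opening: 0.0004
gripper_force: 0.0
```

View pics/t5.png

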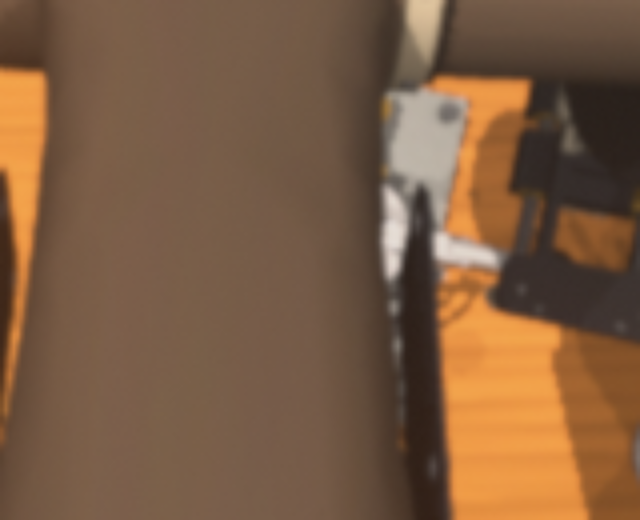

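The arm hides most of the stand, but the oxygen strip is visible at crop (470,250), still shut, with the gripper on its supply side. Going down now and closing in by feel.

```bash
python3 -m crank '[[[0.0015,0.006,-0.02],[0,0,0],-1],[[0,0,-0.03],[0,0,0],-1],[[0,0,-0.033],[0,0,0],-1],[[0,0,0],[0,0,0],-1],[[0,0,0],[0,0,0],-1]]'; python3 -m crank '[[[-0.005,0.0012,0],[0,0,0],-1],[[-0.005,0.0012,0],[0,0,0],-1],[[-0.003,0.0007,0],[0,0,0],-1],[[0,0,0],[0,0,0],-1]]'; python3 -m crank '[[[-0.003,0.0007,0],[0,0,0],-1],[[-0.003,0.0007,0],[0,0,0],-1],[[0,0,0],[0,0,0],-1]]'
```

```text
clock: 12.7
tool_pos: [0.5882, -0.2171, 0.056]
orientation: [179.9, -0.0, -103.3]
force: [0.5, -0.6, 0.3]
opening: 0.0003
gripper_force: 0.0
clock: 13.1
tool_pos: [0.5753, -0.2144, 0.0568]
orientation: [-179.9, 0.0, -103.4]
force: [0.4, -0.2, -0.6]
opening: -0.0
gripper_force: 0.0
clock: 13.4
tool_pos: [0.5694, -0.2131, 0.0559]
orientation: [-180.0, 0.0, -103.4]
force: [-0.0, -0.5, 0.3]
opening: 0.0003
gripper_force: 0.0
```

```bash
python3 -m crank '[[[-0.002,0.0005,0],[0,0,0],-1],[[0,0,0],[0,0,0],-1]]' | grep -E "pos|force:"; python3 -m crank '[[[-0.002,0.0005,0],[0,0,0],-1],[[0,0,0],[0,0,0],-1]]' | grep -E "pos|force:"; python3 - <<'E'
import numpy as np
r=np.array([-.002,-.0895]);c=lambda a:np.array([[np.cos(a),np.sin(a)],[-np.sin(a),np.cos(a)]])@r
for k in range(0,18): print(k,(c(np.radians(5*k+5))-c(np.radians(5*k))).round(4), (c(np.radians(5*k+5))+[.5679,-.1230]).round(3))
E
```

```text
tool_pos: [0.569, -0.2129, 0.0561]
force: [3.9, -2.6, -2.1]
gripper_force: 2.3
tool_pos: [0.5677, -0.2125, 0.0563]
force: [5.2, -3.3, -2.7]
gripper_force: 3.0
0 [-0.0078  0.0005] [ 0.558 -0.212]
1 [-0.0077  0.0012] [ 0.55  -0.211]
2 [-0.0076  0.0019] [ 0.543 -0.209]
3 [-0.0074  0.0025] [ 0.535 -0.206]
4 [-0.0071  0.0031] [ 0.528 -0.203]
5 [-0.0068  0.0038] [ 0.521 -0.2  ]
6 [-0.0065  0.0043] [ 0.515 -0.195]
7 [-0.0061  0.0049] [ 0.509 -0.19 ]
8 [-0.0056  0.0054] [ 0.503 -0.185]
9 [-0.0051  0.0059] [ 0.498 -0.179]
10 [-0.0046  0.0063] [ 0.493 -0.173]
11 [-0.004   0.0067] [ 0.489 -0.166]
12 [-0.0035  0.007 ] [ 0.486 -0.159]
13 [-0.0028  0.0073] [ 0.483 -0.152]
14 [-0.0022  0.0075] [ 0.481 -0.144]
15 [-0.0015  0.0077] [ 0.479 -0.137]
16 [-0.0008  0.0078] [ 0.479 -0.129]
17 [-0.0002  0.0078] [ 0.478 -0.121]
```

```bash
for i in 1 2 3; do python3 -m crank '[[[-0.004,0.0003,0],[0,0,-2.5],-1],[[0,0,0],[0,0,0],-1]]' | grep -E "pos|force:"; done; python3 -m crank '[[[-0.004,0.0006,0],[0,0,-2.5],-1],[[0,0,0],[0,0,0],-1]]'
```

```text
tool_pos: [0.5635, -0.2123, 0.0564]
force: [5.3, -3.2, -2.0]
gripper_force: 2.8
tool_pos: [0.5595, -0.212, 0.0564]
force: [5.1, -2.3, -2.1]
gripper_force: 2.8
tool_pos: [0.5556, -0.2116, 0.0564]
force: [5.2, -2.4, -1.9]
gripper_force: 2.7
clock: 14.6
tool_pos: [0.5516, -0.2109, 0.0564]
orientation: [-179.8, 0.1, -113.5]
force: [5.5, -1.5, -1.8]
opening: 0.0008
gripper_force: 2.7
```

The lever is moving freely at about 5.5 N, so the interlock is released. Continuing the arc.

```bash
python3 -m crank '[[[-0.0038,0.0009,0],[0,0,-2.5],-1],[[-0.0038,0.0009,0],[0,0,-2.5],-1],[[-0.0037,0.0013,0],[0,0,-2.5],-1],[[-0.0037,0.0013,0],[0,0,-2.5],-1],[[-0.0036,0.0016,0],[0,0,-2.5],-1],[[-0.0036,0.0016,0],[0,0,-2.5],-1],[[-0.0034,0.0019,0],[0,0,-2.5],-1],[[-0.0034,0.0019,0],[0,0,-2.5],-1]]'; python3 -m crank '[[[-0.0032,0.0022,0],[0,0,-2.5],-1],[[-0.0032,0.0022,0],[0,0,-2.5],-1],[[-0.003,0.0025,0],[0,0,-2.5],-1],[[-0.003,0.0025,0],[0,0,-2.5],-1],[[-0.0028,0.0027,0],[0,0,-2.5],-1],[[-0.0028,0.0027,0],[0,0,-2.5],-1]]'
```

```text
clock: 15.4
tool_pos: [0.5225, -0.1999, 0.0563]
orientation: [-179.8, 0.1, -133.5]
force: [5.1, -6.2, -2.4]
opening: 0.0003
gripper_force: 3.6
clock: 16.0
tool_pos: [0.5037, -0.1853, 0.0563]
orientation: [-179.9, 0.1, -148.5]
force: [4.0, -6.1, -1.0]
opening: 0.0008
gripper_force: 3.7
```

```bash
python3 -m crank '[[[-0.0025,0.0029,0],[0,0,-2.5],-1],[[0,0,0],[0,0,0],-1]]'|grep -E "pos|force:"; python3 -m crank '[[[-0.0025,0.003,0],[0,0,-2.5],-1],[[0,0,0],[0,0,0],-1]]'|grep -E "pos|force:";  python3 -m crank '[[[-0.0023,0.0031,0],[0,0,-2.5],-1],[[0,0,0],[0,0,0],-1]]'|grep -E "pos|force:"
```

```text
tool_pos: [0.5006, -0.182, 0.0562]
force: [2.0, -4.0, 0.2]
gripper_force: 2.2
tool_pos: [0.4981, -0.1791, 0.0562]
force: [1.6, -4.6, -0.1]
gripper_force: 2.4
tool_pos: [0.4957, -0.176, 0.0562]
force: [1.5, -4.9, -0.3]
gripper_force: 2.4
```

```bash
python3 -m crank '[[[-0.0022,0.0032,0],[0,0,-2.5],-1],[[0,0,0],[0,0,0],-1]]'|grep -E "pos|force:"; python3 -m crank '[[[-0.002,0.0033,0],[0,0,-2.5],-1],[[0,0,0],[0,0,0],-1]]'|grep -E "pos|force:"
```

```text
tool_pos: [0.4933, -0.1728, 0.0561]
force: [1.4, -4.4, 0.6]
gripper_force: 2.4
tool_pos: [0.4912, -0.1695, 0.0561]
force: [0.5, -4.9, 1.0]
gripper_force: 2.4
```

```bash
python3 -m crank '[[[-0.0018,0.0034,0],[0,0,-2.5],-1],[[0,0,0],[0,0,0],-1]]'|grep -E "pos|force:"; python3 -m crank '[[[-0.0017,0.0035,0],[0,0,-2.5],-1],[[0,0,0],[0,0,0],-1]]'|grep -E "pos|force:"
```

```text
tool_pos: [0.4891, -0.1662, 0.0561]
force: [0.8, -4.7, 1.2]
gripper_force: 2.4
tool_pos: [0.4872, -0.1627, 0.0561]
force: [0.3, -4.3, 0.3]
gripper_force: 2.4
```

```bash
python3 -m crank '[[[-0.0015,0.0036,0],[0,0,-2.5],-1],[[0,0,0],[0,0,0],-1]]'|grep -E "pos|force:"; python3 -m crank '[[[-0.0007,0.0018,0],[0,0,-1.3],-1],[[0,0,0],[0,0,0],-1]]'|grep -E "pos|force:"
```

```text
tool_pos: [0.4855, -0.1591, 0.056]
force: [-0.5, -5.3, 1.6]
gripper_force: 2.4
tool_pos: [0.4847, -0.1575, 0.056]
force: [-0.3, -6.4, 2.2]
gripper_force: 2.8
```

```bash
python3 -m crank '[[[-0.0006,0.0019,0],[0,0,-1.3],-1],[[0,0,0],[0,0,0],-1]]'|grep -E "pos|force:"; python3 -m crank '[[[-0.0006,0.0019,0],[0,0,-1.3],-1],[[0,0,0],[0,0,0],-1]]'|grep -E "pos|force:"
```

```text
tool_pos: [0.4839, -0.1556, 0.056]
force: [-1.8, -6.2, 2.6]
gripper_force: 2.9
tool_pos: [0.4832, -0.1538, 0.056]
force: [-0.3, -6.6, 2.6]
gripper_force: 3.0
```

```bash
python3 -m crank '[[[-0.0006,0.0019,0],[0,0,-1.3],-1],[[0,0,0],[0,0,0],-1]]'|grep -E "pos|force:"; python3 -m crank '[[[-0.0005,0.0015,0],[0,0,-1],-1],[[0,0,0],[0,0,0],-1]]'|grep -E "pos|force:"
```

```text
tool_pos: [0.4824, -0.1519, 0.0559]
force: [-1.4, -6.0, 3.5]
gripper_force: 3.0
tool_pos: [0.4819, -0.1504, 0.056]
force: [-1.6, -5.1, 3.2]
gripper_force: 3.1
```

```bash
for i in 1 2; do python3 -m crank '[[[-0.0004,0.0018,0],[0,0,-1.2],-1],[[0,0,0],[0,0,0],-1]]'|grep -E "pos|force:"; done
```

```text
tool_pos: [0.4813, -0.1486, 0.0559]
force: [-2.6, -5.7, 3.9]
gripper_force: 3.0
tool_pos: [0.4808, -0.1468, 0.0559]
force: [-2.7, -6.3, 4.1]
gripper_force: 3.1
```

```bash
for i in 1 2; do python3 -m crank '[[[-0.0004,0.0018,0],[0,0,-1.2],-1],[[0,0,0],[0,0,0],-1]]'|grep -E "pos|force:"; done
```

```text
tool_pos: [0.4803, -0.145, 0.0559]
force: [-4.0, -6.4, 4.2]
gripper_force: 3.1
tool_pos: [0.4798, -0.1433, 0.0559]
force: [-3.4, -7.8, 3.0]
gripper_force: 3.5
```

```bash
for i in 1 2; do python3 -m crank '[[[-0.0002,0.0012,0],[0,0,-0.8],-1],[[0,0,0],[0,0,0],-1]]'|grep -E "pos|force:"; done
```

```text
tool_pos: [0.4794, -0.1427, 0.0559]
force: [-3.1, -10.9, 3.5]
gripper_force: 5.4
tool_pos: [0.4791, -0.1422, 0.056]
force: [-3.2, -15.4, 3.7]
gripper_force: 7.5
```

Stop felt at about 76° (1.33 rad), as the image suggested. One small press, a hold, then back off and lift.

```bash
python3 -m crank '[[[0,0.0008,0],[0,0,0],-1],[[0,0,0],[0,0,0],-1],[[0,0,0],[0,0,0],-1],[[0,0,0],[0,0,0],-1],[[0,0,0],[0,0,0],-1]]'
```

```text
clock: 20.3
tool_pos: [0.4791, -0.1419, 0.056]
orientation: [-179.8, -0.2, 179.0]
force: [-3.0, -18.0, 4.1]
opening: 0.0004
gripper_force: 9.0
```

```bash
python3 -m crank '[[[0.0005,-0.002,0],[0,0,0],-1],[[0.001,-0.006,0],[0,0,0],-1],[[0.001,-0.008,0],[0,0,0],-1],[[0,0,0],[0,0,0],-1],[[0,0,0.04],[0,0,0],-1],[[0,0,0.04],[0,0,0],-1],[[0,0,0.04],[0,0,0],-1],[[0,0,0.04],[0,0,0],-1],[[0,0,0],[0,0,0],-1]]'; python3 - <<'E'
from h import *
import cv2
p,d=imaging.snapshot("side"); q=px("side",np.array([.55,-.09,.09])).astype(int); cv2.imwrite("pics/s6.png",cv2.resize(p[q[1]-60:q[1]+60,q[0]-80:q[0]+80],None,fx=5,fy=5)); print(q)
E
```

```text
clock: 21.2
tool_pos: [0.4868, -0.1553, 0.2217]
orientation: [-180.0, 0.6, 179.0]
force: [0.4, -0.6, -0.3]
opening: 0.0004
gripper_force: 0.0
[308 164]
```

View pics/s6.png

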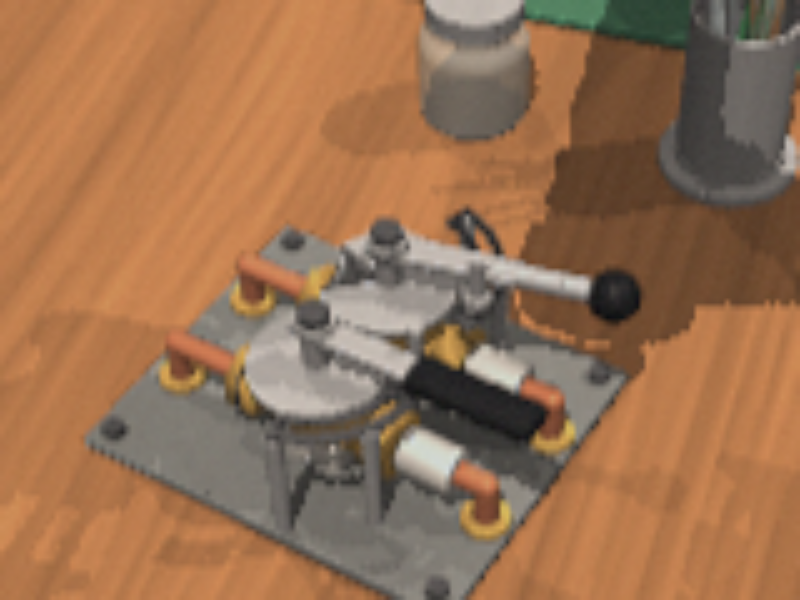

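Fuel sleeve (480,400) lies parallel to the pipes, so that lever is fully open. The oxygen lever rests against its bolt at (478,275), and the jar and pot are in place. The arm is clear, so I'm handing in.

```bash
python3 -c "
from plant import close_job
print(close_job())"
```

```text
the job is handed in; nothing more can be done
None
```

Both levers are open and were pressed home on their stops at 18–19 N (fuel first, then oxygen at about 1.33 rad), then let go. The job was handed in at about 21 s, but the judge returned no verdict.

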